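# Raise the clean-hood sash to its working height

### The arm

A 6-joint arm with a two-finger parallel gripper is mounted at the origin on the work surface. World frame = base frame: x ahead of the robot, y to its left, z up, the work surface at z = 0. Lengths are in mm, angles in rad, forces in N, time in s.
With the tool pointing down it reaches from about 400 to 825 mm from the base axis. Payload 7 kg.
Tool frame: the origin (TCP) lies at the very end of the fingers, on their centre line; the grasp point (between the pads) lies 19 mm behind it; z points along the fingers, y is the direction in which the jaws open and shut (so a half turn about z gives the same grasp; the last joint's range is limited). The gripper opens to 88 mm and grips with 3 to 60 N. Pads are 19 mm wide; open, the fingers measure 130 mm over their backs; the gripper's body (78 mm by 193 mm) begins 47 mm behind the grasp point.
Start: joints at [-1.023, 0.359, 0.012, 0, -1.224, -0.288], TCP at [173.373, -652.332, 197.161] pointing down, gripper open.
Joint ranges: [-3.07, 3.07], [-1.43, 2.12], [-1.02, 1.25], [-3.03, 1.67], [-3.05, -0], [-3.03, 3.03]. Speed limits (rad/s): [2.39, 2.39, 3.01, 3.14, 3.14, 3.14].

### API

Orientations are given as a unit quaternion [x, y, z, w].
In Python, from plant import bot gives the robot as it stands. Calls block until the motion is done:
- bot.move_ptp(position, orientation): joint-space move of the TCP to a pose.
- bot.line_to(position, velocity=150, ori=None): straight line of the TCP; ori=None keeps the orientation; velocity is the mean speed in mm/s.
- bot.move_joints(angles): joint-space move.
- bot.move_gripper(opening, force=None): finger opening in mm; force is the grip in N (None keeps the last); returns when the fingers have stopped.
- bot.pause(seconds).
- bot.solve_ik(position, orientation): joint angles nearest the present ones, or None.
- bot.read_state(): the state.
- bot.camera(name): name is "side" or "top" or "wrist"; returns the picture (420x560x3 uint8, red, green, blue); there is no depth.
- bot.get_calibration(name): a dict with "fx", "fy", "cx", "cy" (pixels), "view" (4x4, takes a point from world to camera coordinates); the wrist camera has in their place "T_tool_cam" (4x4, takes a point from camera to tool coordinates, whose origin is the TCP and whose axes are the flange's). Camera axes: x right, y up, looking along -z (the intrinsics and any distortion apply to the point x, -y, -z); pixel columns grow to the right and rows downward; lengths in mm; the calibration is good to about 2 mm. A picture is of the moment at which its call begins: read the wrist's pose just before it. get_calibration takes no time and is no camera call.
A pose or a line that the arm cannot do raises bot.Unreachable and nothing moves.
- bot.close_job(): hands the job in, once; it reports no verdict.
The state is a dict: "t": time; "joint_pos": joint angles; "qvel": joint speeds; "tau": joint torques, N m; "tcp_pos": TCP position; "eef_rot": TCP orientation; "contact_force": force on the tool from outside, world axes, zero at the start; "moment": the same for the moment, N m; "width": finger opening in mm.
Only numpy, scipy, OpenCV 4.12 (cv2) and the standard library are available. Lean on these libraries where they do the work, as an engineer would, in place of code of your own. Each camera call takes 0.05 s, during which the arm holds its last target.

### The job

Get the bench hood ready for pipetting: put your fingertips under the blue lip along the bottom of its sliding window and push the window up, slowly, until the lip is level with the green height markers on the side posts, without running well past them. Just push, do not pinch the lip between the fingers; the window is counterweighted and stays where you leave it, so take your hand away at the end. Leave the tip box, the bottle and the tube rack where they stand.

Things in the scene. Friction and masses are not known exactly. Their poses are not given: they have to be found in the camera images.
- hood: Fixed clear bench-top hood, 570 wide, 380 deep, 540 tall, a 30 x 30 mm aluminium post at each front corner (y = +-265, front faces at x = -20). Origin on the bench below the middle of its front; x points into the hood (the front looks along -x), y along its width, z up. Inside floor 12 above the bench. The bench before it is free for 80 mm either side of its middle line y = 0.
- sash (a joint): Height of the sliding window above shut, m: 0 shut, grows as it slides straight up, top stop 0.26. Starts partly open. Counterweighted: 3 to 6 N upwards move it, and it stays where it is left. The clear pane is 508 wide, 250 tall, above the lip, its face 12 in front of the hood's origin.
- lip_mid (a point): Middle of the window's lip, on the axis of its round blue bar: diameter 16, 470 long along the hood's y, 52 in front of the hood's origin, axis at 30 mm + joint sash above the bench; underside 8 below this point. Fingertips can stand under the bar and to 25 mm behind its axis, where the 12 mm thick bottom rail of the pane hangs to 7 below the axis height. Axes as the hood.
- lip_bar: The blue bar and the 5 mm thick blue web behind it (web underside 1 above the bar axis): the part that the fingertips push on from beneath. Origin 52 behind the middle of the bar axis, at its height. Axes as the hood.
- lip_cover: Blue cover strip on top of the lip, 44 deep, 470 long, 3 thick, its top 10.5 above the bar axis. Same origin as lip_bar. Axes as the hood.
- mark_mid (a point): The marked height: half-way between the two green markers, straight above lip_mid at the start; the window is right when lip_mid is at this height. The markers are green clips on both posts, each with a blade 5 thick, 16 tall (as the bar) beside an end of the blue bar at y = +-254, reaching to 62 in front of the hood's origin, white line at mid-height. Axes as the hood.
- tip_box_mid (a point): Centre (half-way up) of a loose pipette-tip box with blue lid, 86 x 125 x 78 tall, standing on the bench in front of the hood to one side. Leave alone.
- bottle_mid (a point): Centre (half-way up) of a loose amber bottle with white cap, diameter 68, 140 tall, standing on the bench in front of the hood on the other side. Leave alone.
- rack_mid (a point): Centre of a loose pink tube rack in a white tray, 92 x 134 x 36 tall, on the floor inside the hood. Leave alone.

How it is judged (in metres and radians):
On the way:
1. the fingers push the blue bar and the window is going up (contact force between the fingers and lip_bar above 1 N and velocity of joint sash above 0.004 m/s), for 0.2 s.
At the end, for the whole second after the job is handed in: The lip's blue bar stands within 10 mm of the height of the green markers, the window is at rest with the hand off it, and the tip box, bottle and rack are within 15 mm of where they stood (z of lip_mid in the frame of mark_mid between -0.01 and 0.01 m and velocity of joint sash between -0.004 and 0.004 m/s and distance of each of tip_box_mid, bottle_mid, rack_mid from where it was at the start of the episode below 0.015 m); the robot touches nothing.
It fails at once if the lip is pinched: fingers on its top cover and on the bar at once (contact force between the fingers and lip_cover above 1.5 N and contact force between the fingers and lip_bar above 1.5 N).
It fails at once if the arm or the gripper's body, rather than the fingers, pushes the lip (contact force between the arm and lip_bar above 2 N or contact force between the arm and lip_cover above 2 N).
It fails at once if the window is run more than 25 mm past the markers (z of lip_mid in the frame of mark_mid above 0.025 m).
It fails at once if the window is flung (faster than 0.35 m/s) (velocity of joint sash above 0.35 m/s).
It fails at once if the tip box, the bottle or the rack is moved by more than 15 mm (distance of any of tip_box_mid, bottle_mid, rack_mid from where it was at the start of the episode above 0.015 m).
It also fails if it takes over 42 s, if anything falls off the work surface, if the arm or the gripper's body presses on something with over 40 N, if the wrist force passes 120 N, or if a joint passes its speed limit or range.

## Working session

There is one attempt and no reset: what is moved stays moved. The work goes in short steps, each a Python script; the robot and the scene stay as the last script left them, time stands still between calls to the robot, and variables do not carry over. Pictures are saved under pics/ and viewed, and the job is handed in when it is done.

```bash
ls; mkdir -p pics
python3 - <<'E'
from plant import bot
import cv2,numpy as np
np.set_printoptions(precision=3,suppress=True)
s=bot.read_state();print(s)
for n in("side","top","wrist"):
    c=bot.get_calibration(n);print(n,c)
    cv2.imwrite(f"pics/{n}0.png",bot.camera(n)[:,:,::-1])
E
```

```text
pics
{'t': 0.0, 'joint_pos': array([-1.023,  0.359,  0.011, -0.   , -1.224, -0.288]), 'qvel': array([ 0.   ,  0.001,  0.001,  0.   , -0.001,  0.   ]), 'tau': array([  0.001, -58.272,  29.306,   6.998,   0.007,  -0.   ]), 'tcp_pos': array([ 173.213, -651.81 ,  196.205]), 'eef_rot': array([-0.129,  0.992,  0.001, -0.   ]), 'contact_force': array([-0.166, -0.595,  1.183]), 'moment': array([ 0.042,  0.005, -0.043]), 'width': 87.80653374755906}
side {'fx': 409.9152938244293, 'fy': 409.9152938244293, 'cx': 276.6063775982175, 'cy': 203.77039010208324, 'view': array([[   0.75 ,   -0.661,    0.022, -304.992],
       [   0.318,    0.391,    0.864, -430.051],
       [  -0.579,   -0.641,    0.504, -425.906],
       [   0.   ,    0.   ,    0.   ,    1.   ]])}
top {'fx': 458.5921704075014, 'fy': 458.5921704075014, 'cx': 276.90333412620475, 'cy': 204.37882469063985, 'view': array([[   -0.028,    -1.   ,    -0.005,   221.46 ],
       [    0.997,    -0.028,     0.071,  -579.283],
       [   -0.071,    -0.003,     0.997, -1061.108],
       [    0.   ,     0.   ,     0.   ,     1.   ]])}
wrist {'fx': 315.49145800279473, 'fy': 315.49145800279473, 'cx': 281.21647637038564, 'cy': 206.55978293770096, 'T_tool_cam': array([[   0.   ,    0.954,    0.301,   82.045],
       [   1.   ,   -0.   ,   -0.001,    0.095],
       [  -0.001,    0.301,   -0.954, -186.842],
       [   0.   ,    0.   ,    0.   ,    1.   ]])}
```

View pics/side0.png

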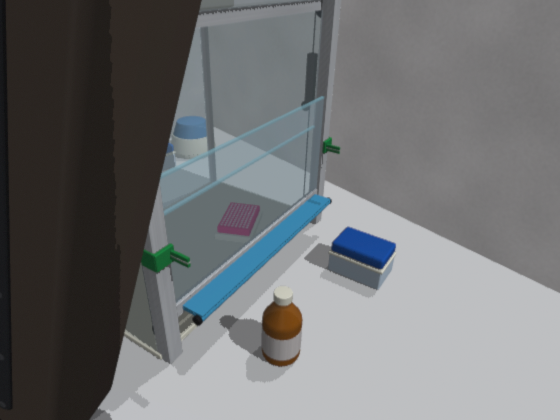

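View pics/top0.png

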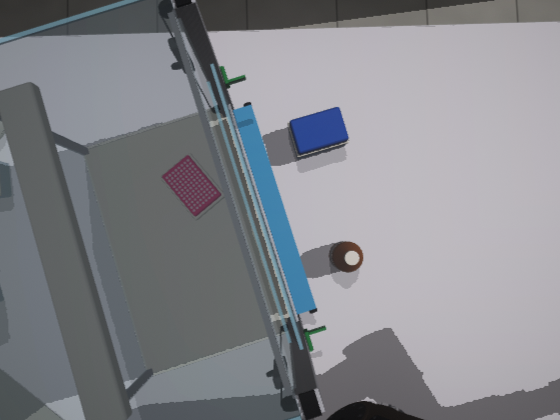

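View pics/wrist0.png

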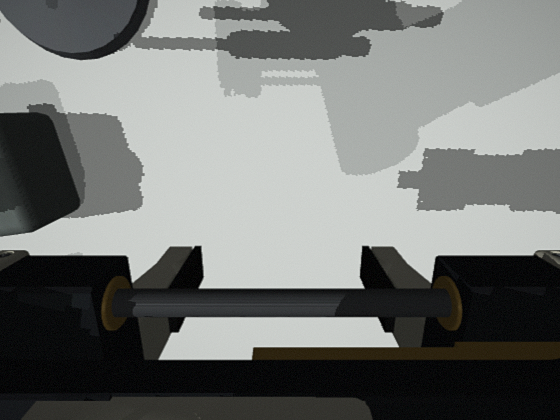

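Run:
```python
import cv2,numpy as np
s=cv2.imread("pics/side0.png");t=cv2.imread("pics/top0.png")
def crop(im,x,y,w=70,h=52,k=5): return cv2.resize(im[y:y+h,x:x+w],None,fx=k,fy=k,interpolation=cv2.INTER_NEAREST)
a=np.vstack([np.hstack([crop(s,140,240,80,60),crop(s,290,135,80,60)]),np.hstack([crop(s,170,275,80,60),crop(s,280,180,80,60)])])
cv2.imwrite("pics/z1.png",a)
a=np.vstack([np.hstack([crop(t,200,60,80,60),crop(t,270,300,80,60)]),np.hstack([crop(t,225,95,80,60),crop(t,250,270,80,60)])])
cv2.imwrite("pics/z2.png",a)
```

```text
(no output)
```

View pics/z1.png

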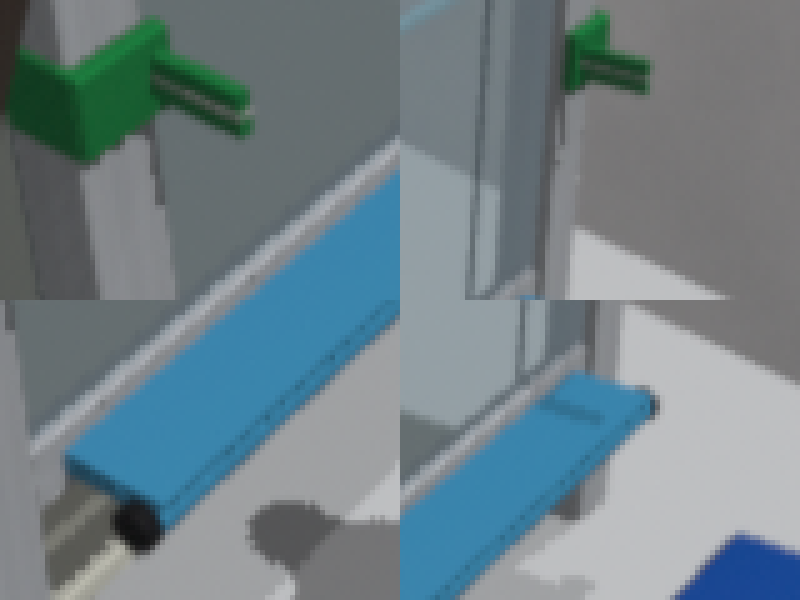

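View pics/z2.png

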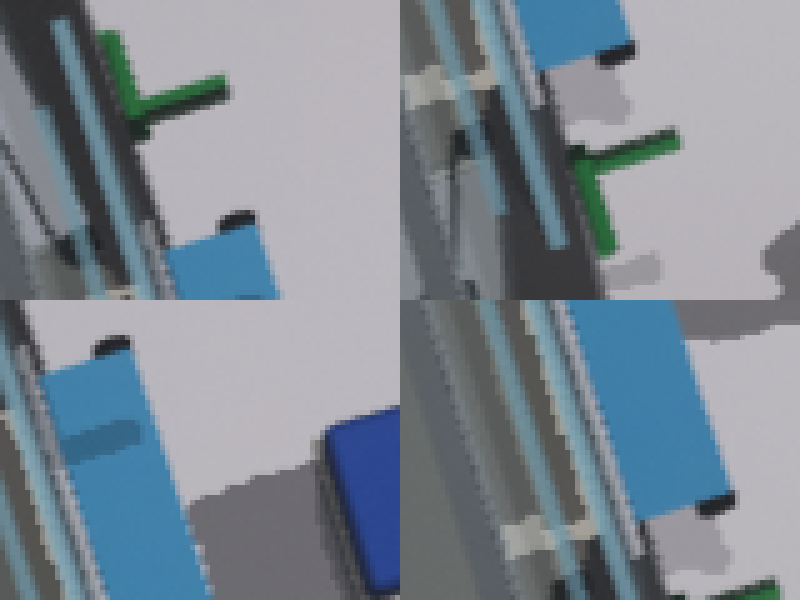

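```bash
cat > h.py <<'E'
import numpy as np,cv2
from plant import bot
np.set_printoptions(precision=2,suppress=True)
F=np.diag([1,-1,-1,1.])
def P(n):
    c=bot.get_calibration(n);K=np.array([[c["fx"],0,c["cx"]],[0,c["fy"],c["cy"]],[0,0,1]])
    return K@(F@c["view"])[:3]
def tri(a,b):
    X=cv2.triangulatePoints(P("side"),P("top"),np.array(a,float).reshape(2,1),np.array(b,float).reshape(2,1));return (X[:3]/X[3]).ravel()
def proj(n,X):
    x=P(n)@np.r_[X,1];return x[:2]/x[2]
def plane(n,uv,z):
    M=P(n);A=np.c_[M[:,0],M[:,1],M[:,2]*z+M[:,3]];r=np.linalg.solve(A,[uv[0],uv[1],1]);return r[:2]/r[2]
E
python3 - <<'E'
from h import *
D={'gn':((190,262.4),(326,327.6)),'gf':((339.6,150.4),(245.5,77.5)),'bn':((198,320),(313,310.6)),'bf':((331,201),(247.6,104.6))}
R={}
for k,(a,b) in D.items():
    R[k]=X=tri(a,b);print(k,X,proj("side",X)-a,proj("top",X)-b)
for m in("g","b"):
    d=R[m+'n']-R[m+'f'];print(m,np.linalg.norm(d),np.arctan2(d[1],d[0]),(R[m+'n']+R[m+'f'])/2)
for n,uv,z in(("top",(347,257),70),("top",(351,258),140),("side",(362,245),78),("top",(319,131),78),("top",(301,133),78)):print(n,uv,plane(n,uv,z))
s=cv2.cvtColor(cv2.imread("pics/top0.png"),cv2.COLOR_BGR2HSV)
m=cv2.inRange(s,(112,150,60),(125,255,255));c=max(cv2.findContours(m,0,2)[0],key=cv2.contourArea)
r=cv2.minAreaRect(c);print("box",r,[plane("top",p,78) for p in cv2.boxPoints(r)])
E
```

```text
gn [337.1  118.05 223.55] [-1.17 -0.05] [ 0.37 -0.61]
gf [822.54 258.78 221.64] [-0.43  0.05] [ 0.29 -0.29]
bn [348.   132.43  90.9 ] [-0.96 -0.03] [ 0.31 -0.49]
bf [809.6  262.38  88.22] [-1.7   0.15] [ 1.03 -1.11]
g 505.42900869328366 -2.859425443918719 [579.82 188.42 222.59]
b 479.54858317684744 -2.8671622539868964 [578.8  197.4   89.56]
top (347, 257) [459.59  51.92]
top (351, 258) [460.6   53.87]
side (362, 245) [737.25 101.11]
top (319, 131) [744.71 105.42]
top (301, 133) [741.3  146.22]
box ((318.8450012207031, 129.57723999023438), (33.859947204589844, 50.80541229248047), 73.81079864501953) [array([770.95, 170.83]), array([800.38,  59.23]), array([725.1 ,  40.72]), array([695.95, 151.77])]
```

```bash
cat >> h.py <<'E'
from scipy.spatial.transform import Rotation as Ro
hy=np.array([-.961,-.277,0]);hy/=np.linalg.norm(hy);up=np.array([0,0,1.]);hx=np.cross(hy,up)
L0=np.array([579,197.5,0])   # bar axis mid, xy
def ori(p):
    p=np.radians(p);z=hx*np.cos(p)-up*np.sin(p);y=-hy;x=np.cross(y,z)
    return Ro.from_matrix(np.c_[x,y,z]).as_quat()
def pt(a,b,z): return L0+hx*a+hy*b+up*z   # a: behind bar axis(+), b along hy
E
python3 - <<'E'
from h import *
print(hx)
for p in(0,12,25):
    for q in (pt(-30,12,320),pt(-30,12,62),pt(18,12,62),pt(18,12,205)):
        j=bot.solve_ik(q,ori(p));print(p,q,j)
E
```

```text
[-0.28  0.96  0.  ]
0 [575.78 165.35 320.  ] [-0.26  0.66  0.26 -1.34 -2.06 -2.68]
0 [575.78 165.35  62.  ] [-0.22  1.02  0.25 -1.21 -1.92 -2.31]
0 [562.48 211.47  62.  ] [-0.17  1.    0.19 -1.23 -1.88 -2.28]
0 [562.48 211.47 205.  ] [-0.18  0.79  0.17 -1.29 -1.94 -2.47]
12 [575.78 165.35 320.  ] [-0.21  0.56  0.28 -1.21 -1.97 -2.73]
12 [575.78 165.35  62.  ] [-0.19  0.89  0.2  -1.1  -1.78 -2.35]
12 [562.48 211.47  62.  ] [-0.13  0.87  0.14 -1.14 -1.72 -2.33]
12 [562.48 211.47 205.  ] [-0.14  0.67  0.16 -1.17 -1.82 -2.53]
25 [575.78 165.35 320.  ] [-0.14  0.47  0.29 -1.05 -1.86 -2.79]
25 [575.78 165.35  62.  ] [-0.12  0.76  0.13 -0.99 -1.61 -2.41]
25 [562.48 211.47  62.  ] [-0.06  0.73  0.08 -1.02 -1.56 -2.42]
25 [562.48 211.47 205.  ] [-0.07  0.55  0.14 -1.03 -1.69 -2.62]
```

Run:
```python
from h import *
bot.line_to([173,-652,330],velocity=200)
bot.move_gripper(0,force=10)
bot.move_ptp(pt(-150,12,400),ori(12))
s=bot.read_state();print(s["t"],s["tcp_pos"],pt(-150,12,400),s["width"],s["contact_force"])
for n in("side","top","wrist"): cv2.imwrite(f"pics/{n}1.png",bot.camera(n)[:,:,::-1])
```

```text
5.1917 [608.97  49.55 400.03] [609.01  50.04 400.  ] 0.4712869881824658 [ 0.79  0.52 -0.11]
```

View pics/wrist1.png

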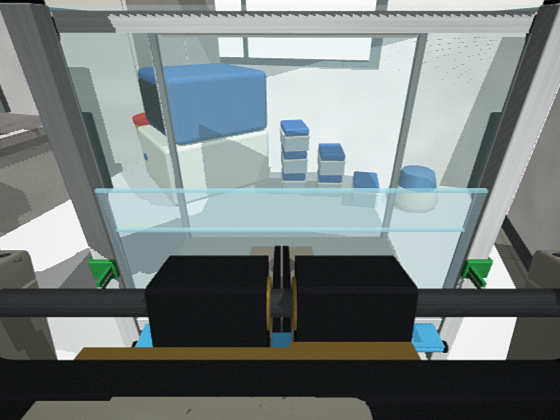

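View pics/side1.png

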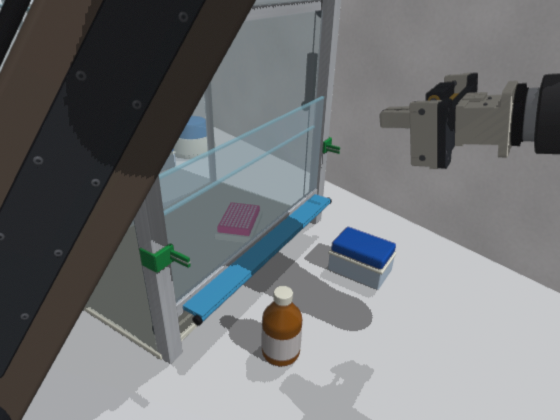

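View pics/top1.png

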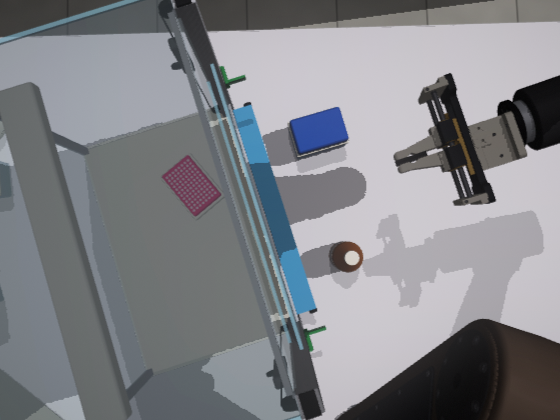

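Run:
```python
from h import *
X=bot.read_state()["tcp_pos"]
print(proj("side",X),proj("top",X))
# margins: box lid mask in both views; hood coords
for n in("top","side"):
    s=cv2.cvtColor(cv2.imread(f"pics/{n}1.png"),cv2.COLOR_BGR2HSV)
    m=cv2.inRange(s,(114,180,60),(125,255,255));c=max(cv2.findContours(m,0,2)[0],key=cv2.contourArea)
    q=cv2.approxPolyDP(c,3,True)[:,0]
    for p in q:
        w=np.r_[plane(n,p,78),0]-L0;print(n,p,(w@hx).round(),(w@hy).round())
w=np.r_[tri((283,295),(351.5,258)),];print(w,(w-L0)@hx,(w-L0)@hy)
```

```text
[362.74 117.05] [376.37 168.67]Traceback (most recent call last):
  File "<stdin>", line 7, in <module>
ValueError: max() iterable argument is empty
```

Run:
```python
from h import *
s=bot.read_state();print(s["t"],s["tcp_pos"],s["qvel"],s["width"]);X=s["tcp_pos"]
ims=[]
for n in("side","top"):
    im=bot.camera(n)[:,:,::-1].copy();cv2.imwrite(f"pics/{n}2.png",im)
    im=cv2.resize(im,None,fx=4,fy=4,interpolation=cv2.INTER_NEAREST)
    R=Ro.from_quat(s["eef_rot"]).as_matrix()
    for k in(0,-66):
        u=(proj(n,X+R[:,2]*k)*4+2).astype(int);cv2.circle(im,tuple(int(v) for v in u),6,(0,0,255),2)
    u=(proj(n,X)*4).astype(int);ims.append(im[u[1]-250:u[1]+250,u[0]-100:u[0]+300])
cv2.imwrite("pics/z3.png",np.hstack(ims))
```

```text
5.3417 [608.97  49.65 400.1 ] [-0.  0. -0. -0.  0. -0.] 0.3324682940715358
```

View pics/z3.png

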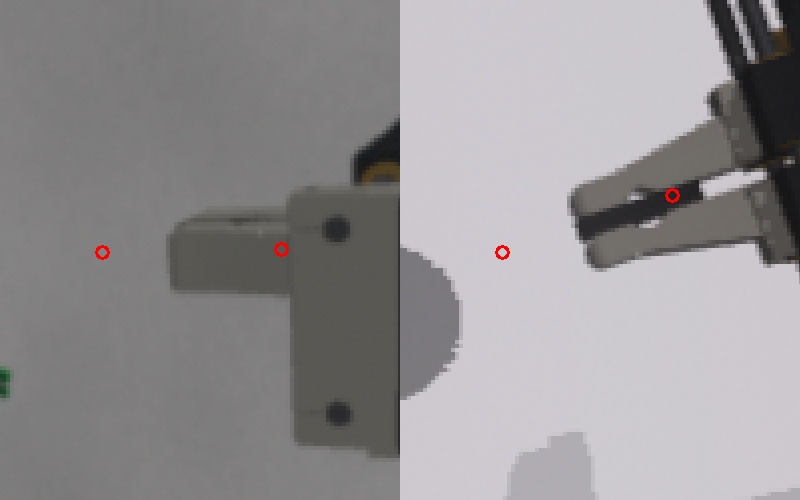

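```bash
cat >> h.py <<'E'
def wproj(X,s):
    c=bot.get_calibration("wrist");T=np.eye(4);T[:3,:3]=Ro.from_quat(s["eef_rot"]).as_matrix();T[:3,3]=s["tcp_pos"]
    p=np.linalg.inv(T@c["T_tool_cam"])@np.r_[X,1];p=(F@p)[:3]
    return np.array([c["fx"]*p[0]/p[2]+c["cx"],c["fy"]*p[1]/p[2]+c["cy"]])
E
python3 - <<'E'
from h import *
s=bot.read_state();im=bot.camera("wrist")[:,:,::-1].copy();cv2.imwrite("pics/wrist2.png",im)
im=cv2.resize(im,None,fx=4,fy=4,interpolation=cv2.INTER_NEAREST)
for X in ([337.1,118.05,223.55],[822.5,258.8,221.6],[348,132.4,90.9],[809.6,262.4,88.2]):
    u=wproj(np.array(X),s);print(u);cv2.circle(im,tuple(int(v) for v in u*4+2),6,(0,0,255),2)
cv2.imwrite("pics/z4.png",np.hstack([im[1000:1500,300:690],im[1000:1500,1700:2100]]))
E
```

```text
[ 95.99 287.33]
[481.8  288.13]
[133.67 346.4 ]
[444.76 349.3 ]
```

View pics/z4.png

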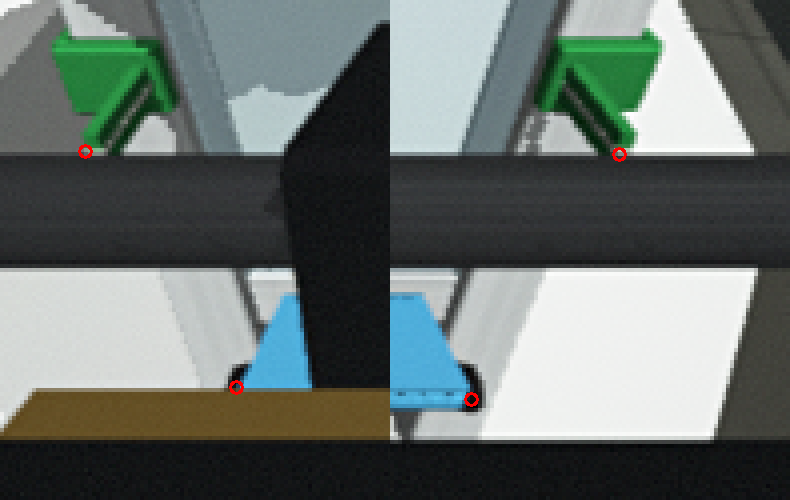

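```bash
python3 - <<'E'
from h import *
c=bot.get_calibration("wrist");Ti=np.linalg.inv(c["T_tool_cam"])
for z in(0,-17,-34,-47,-66):
  for x in (9.5,-9.5):
    for y in(44,65):
      p=(F@Ti@[x,y,z,1])[:3];print(z,x,y,c["fx"]*p[0]/p[2]+c["cx"],c["fy"]*p[1]/p[2]+c["cy"])
s=bot.read_state();print(s["t"])
E
python3 - <<'E'
import cv2,numpy as np
a=cv2.imread("pics/wrist0.png")[230:370,330:480];b=cv2.imread("pics/wrist2.png")[230:370,200:350]
cv2.imwrite("pics/z5.png",cv2.resize(np.hstack([a,b]),None,fx=2.6,fy=2.6))
E
```

```text
0 9.5 44 351.3017051460633 225.6589337032169
0 9.5 65 384.4142585783107 225.6760303729934
0 -9.5 44 349.35037537663044 252.92600779824357
0 -9.5 65 381.5476977568389 252.94267667076295
-17 9.5 44 357.47962245347964 236.07572984994206
-17 9.5 65 393.51335655016607 236.09435391161756
-17 -9.5 44 355.17594428714256 265.3635509882235
-17 -9.5 65 390.12847785551054 265.3816684158846
-34 9.5 44 364.8530269272267 248.50827750126308
-34 9.5 65 404.3732221437784 248.52872858152287
-34 -9.5 44 362.0918273490505 280.1289062008474
-34 -9.5 65 400.3152408795767 280.1487478315994
-47 9.5 44 371.53117313611745 259.76852658432057
-47 9.5 65 414.20908494831735 259.79063622293614
-47 -9.5 44 368.3211292937467 293.4284162007683
-47 -9.5 65 409.49070585756533 293.4498150779819
-66 9.5 44 383.4650128736514 279.89057898608183
-66 9.5 65 431.7857685632173 279.91566149494355
-66 -9.5 44 379.37213625477773 317.02222797811584
-66 -9.5 65 425.7683193825194 317.0463992974666
5.4917
```

View pics/z5.png

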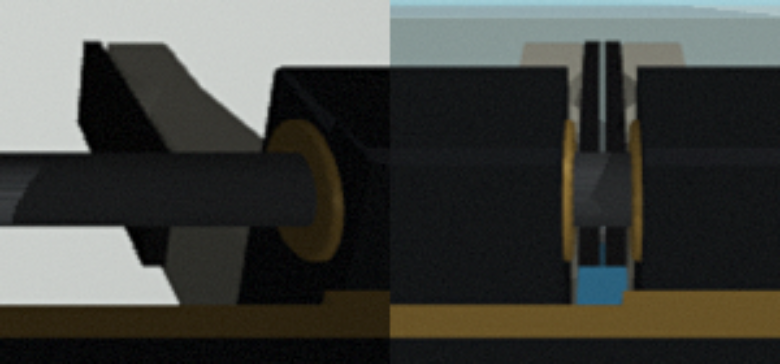

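Run:
```python
from h import *
bot.move_ptp(pt(0,12,300),ori(5))
bot.line_to(pt(19,12,170),velocity=120)
bot.line_to(pt(19,12,130),velocity=60)
s=bot.read_state();print(s["t"],s["tcp_pos"],s["contact_force"],s["joint_pos"])
for n in("side","top","wrist"): cv2.imwrite(f"pics/{n}3.png",bot.camera(n)[:,:,::-1])
cv2.imwrite("pics/m3.png",cv2.resize(np.vstack([cv2.imread("pics/side3.png"),cv2.imread("pics/top3.png")]),None,fx=.71,fy=.71))
```

```text
8.3083 [562.33 212.41 130.01] [0.39 0.18 1.05] [-0.16  0.84  0.16 -1.21 -1.85 -2.38]
```

View pics/side3.png

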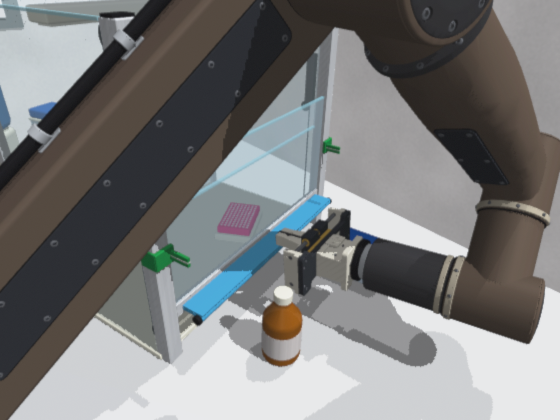

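View pics/top3.png

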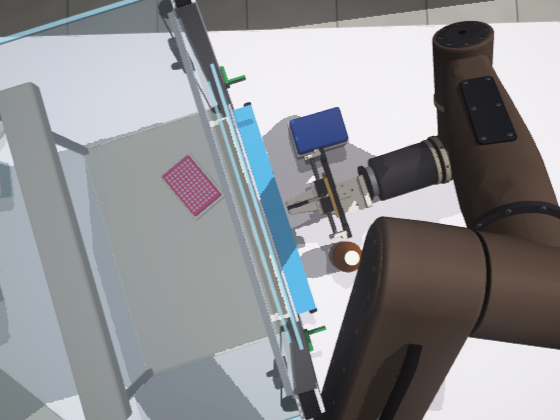

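View pics/wrist3.png

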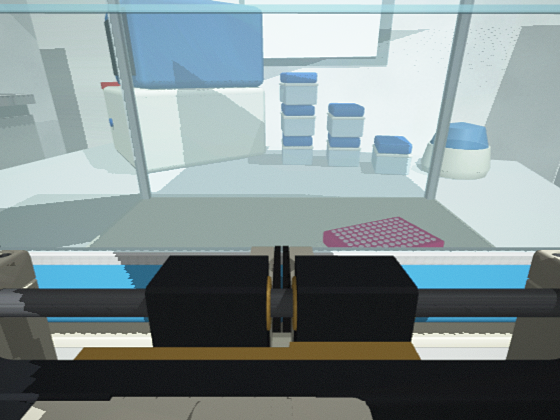

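Run:
```python
from h import *
a=cv2.imread("pics/top0.png")[100:165,280:355];b=cv2.imread("pics/top3.png")[100:280,280:380]
c=cv2.imread("pics/side0.png")[220:290,320:405]
cv2.imwrite("pics/z6.png",cv2.resize(a,None,fx=8,fy=8,interpolation=0))
cv2.imwrite("pics/z7.png",cv2.resize(b,None,fx=3.3,fy=3.3,interpolation=0))
for z in (0,20,76,78):
  # hood-frame grid edges projection
  for e in(-80,-88,-92,-96,-100):
    print(z,e,proj("top",pt(-80,e,z)),proj("top",pt(-190,e,z)))
```

```text
0 -80 [301.71 166.03] [344.91 152.35]
0 -88 [300.7  162.91] [343.88 149.24]
0 -92 [300.19 161.35] [343.36 147.69]
0 -96 [299.68 159.79] [342.85 146.13]
0 -100 [299.18 158.24] [342.33 144.58]
20 -80 [302.12 164.73] [346.11 150.8 ]
20 -88 [301.09 161.56] [345.06 147.64]
20 -92 [300.57 159.97] [344.53 146.06]
20 -96 [300.06 158.38] [344.01 144.47]
20 -100 [299.54 156.8 ] [343.48 142.89]
76 -80 [303.36 160.83] [349.72 146.15]
76 -88 [302.27 157.48] [348.61 142.82]
76 -92 [301.73 155.81] [348.05 141.15]
76 -96 [301.18 154.14] [347.5  139.49]
76 -100 [300.64 152.47] [346.94 137.83]
78 -80 [303.41 160.68] [349.86 145.98]
78 -88 [302.32 157.33] [348.74 142.64]
78 -92 [301.77 155.65] [348.18 140.97]
78 -96 [301.22 153.98] [347.63 139.3 ]
78 -100 [300.68 152.3 ] [347.07 137.63]
```

View pics/z6.png

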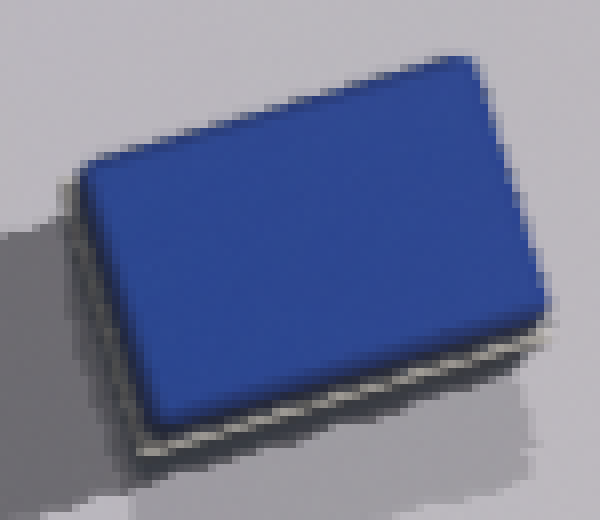

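View pics/z7.png

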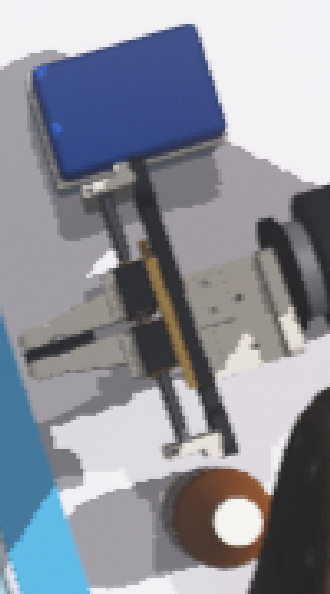

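Run:
```python
from h import *
bot.line_to(pt(17,13,130),velocity=60,ori=ori(9))
f0=bot.read_state()["contact_force"]
for z in (110,95,80,67,54):
    bot.line_to(pt(17,13,z),velocity=60)
    s=bot.read_state();f=s["contact_force"]-f0;print(s["t"],s["tcp_pos"],f)
    if np.linalg.norm(f)>5: break
for n in("side","top","wrist"): cv2.imwrite(f"pics/{n}4.png",bot.camera(n)[:,:,::-1])
cv2.imwrite("pics/z8.png",cv2.resize(np.hstack([cv2.imread("pics/side4.png")[170:380,180:400],cv2.imread("pics/top4.png")[90:300,230:390]]),None,fx=2.1,fy=2.1))
```

```text
9.1917 [561.55 210.24 109.07] [ 0.28 -0.08 -0.76]
9.5917 [561.61 210.26  94.52] [0.25 0.28 0.06]
9.9917 [561.55 210.27  79.45] [-0.12 -0.02 -0.94]
10.3583 [561.56 210.26  66.47] [-0.44  0.37  0.3 ]
10.725 [561.54 210.28  53.44] [-0.22  0.45 -0.46]
```

View pics/z8.png

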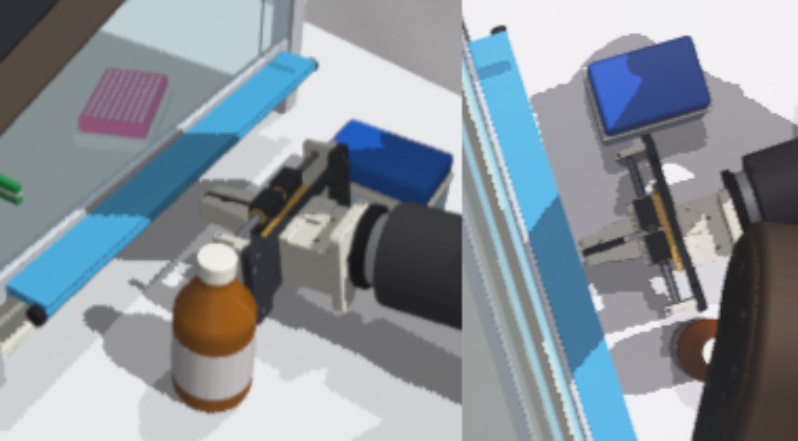

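View pics/side4.png

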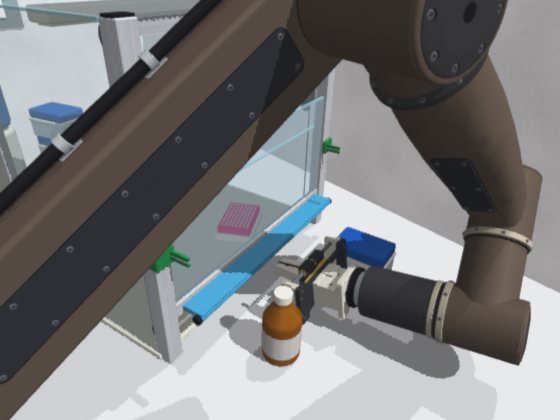

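Run:
```python
from h import *
f0=bot.read_state()["contact_force"]
for a in (30,41):
    bot.line_to(pt(a,13,54),velocity=40)
    s=bot.read_state();print(s["t"],s["tcp_pos"],s["contact_force"]-f0)
for n in("side","top"): cv2.imwrite(f"pics/{n}5.png",bot.camera(n)[:,:,::-1])
for z in (60,64,68,72,80):
    bot.line_to(pt(41,13,z),velocity=20)
    s=bot.read_state();print(s["t"],s["tcp_pos"],s["contact_force"]-f0)
    if np.linalg.norm(s["contact_force"]-f0)>15: break
for n in("side","top"): cv2.imwrite(f"pics/{n}6.png",bot.camera(n)[:,:,::-1])
cv2.imwrite("pics/z9.png",cv2.resize(np.hstack([cv2.imread(f"pics/side{k}.png")[170:350,180:370] for k in(5,6)]),None,fx=2.1,fy=2.1))
```

```text
11.35 [558.01 223.04  54.12] [0.15 0.14 0.08]
11.775 [554.96 233.55  54.03] [-0.29  0.95 -0.16]
12.325 [555.26 233.24  60.22] [0.63 1.4  1.01]
12.675 [555.06 233.28  64.08] [0.24 0.98 0.01]
13.025 [555.08 233.29  68.12] [-0.6   1.79 -1.35]
13.375 [555.07 233.3   72.42] [-0.21  1.65 -1.46]
13.925 [555.32 233.38  80.62] [-0.17  0.29  0.49]
```

View pics/z9.png

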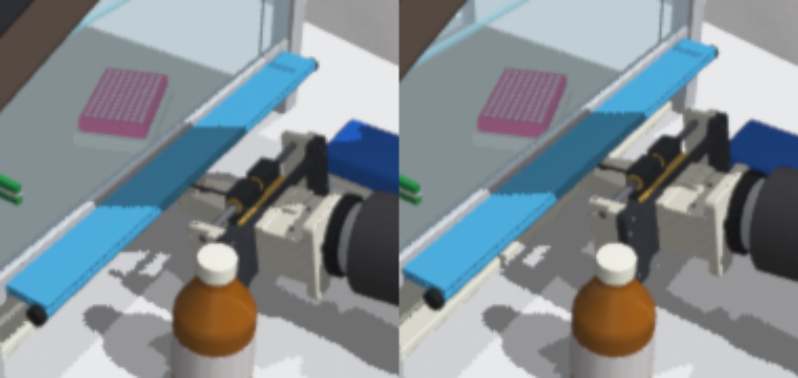

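Run:
```python
from h import *
for z in (110,140,175):
    bot.line_to(pt(41,13,z),velocity=25)
    s=bot.read_state();print(s["t"],s["tcp_pos"],s["contact_force"])
for n in("side","top","wrist"): cv2.imwrite(f"pics/{n}7.png",bot.camera(n)[:,:,::-1])
im=cv2.imread("pics/side7.png")
cv2.imwrite("pics/z10.png",np.hstack([cv2.resize(im[240:330,140:240],None,fx=4,fy=5,interpolation=0),cv2.resize(im[120:210,290:390],None,fx=4,fy=5,interpolation=0)]))
for z in range(170,215,10):
    print(z,proj("side",[348,132.4,z]),proj("side",[809.6,262.4,z]))
```

```text
15.375 [555.03 233.23 110.24] [ 2.48  0.03 -1.5 ]
16.725 [555.05 233.28 140.21] [-0.54 -1.3  -1.86]
18.275 [555.13 233.31 175.12] [-1.7  -0.99 -2.28]
170 [193.14 282.68] [332.28 171.42]
180 [192.62 277.63] [332.67 167.61]
190 [192.08 272.49] [333.05 163.76]
200 [191.53 267.27] [333.44 159.87]
210 [190.98 261.96] [333.84 155.95]
```

View pics/z10.png

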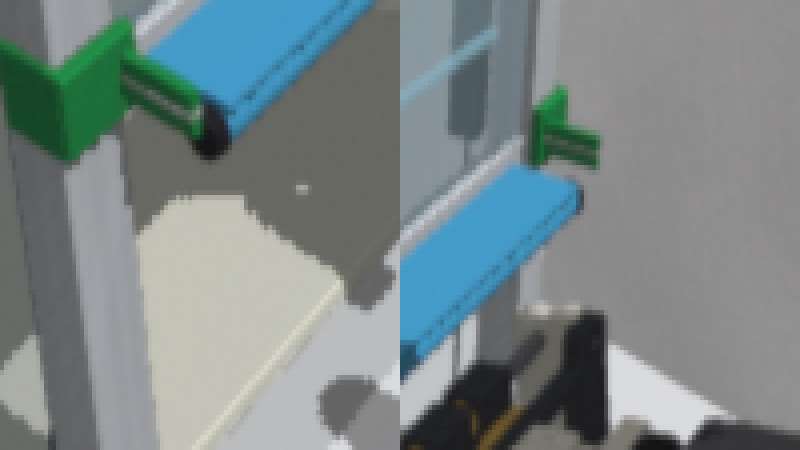

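View pics/side7.png

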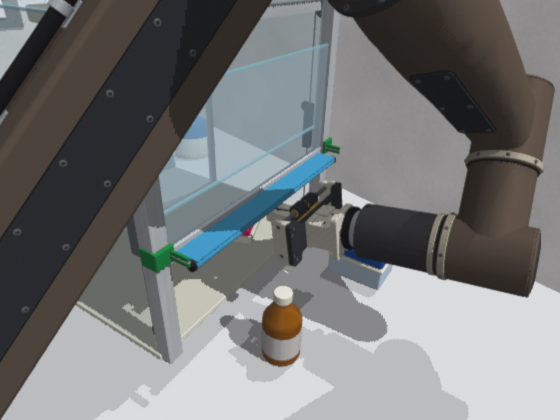

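View pics/top7.png

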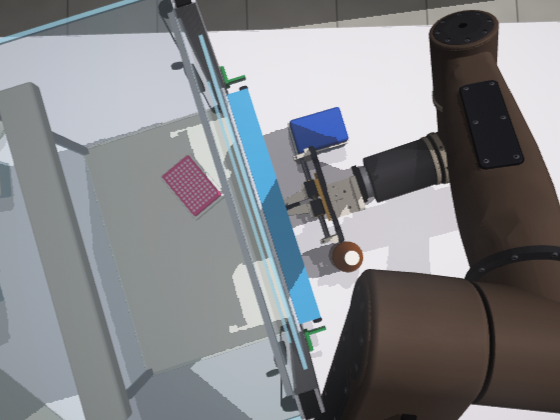

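Run:
```python
from h import *
bot.line_to(pt(41,13,191),velocity=20)
s=bot.read_state();print(s["t"],s["tcp_pos"],s["contact_force"])
for n in("side","top","wrist"): cv2.imwrite(f"pics/{n}8.png",bot.camera(n)[:,:,::-1])
im=cv2.imread("pics/side8.png");t=cv2.imread("pics/top8.png")
cv2.imwrite("pics/z11.png",np.hstack([cv2.resize(im[230:290,150:230],None,fx=5,fy=5,interpolation=0),cv2.resize(im[120:180,300:380],None,fx=5,fy=5,interpolation=0)]))
cv2.imwrite("pics/z12.png",np.hstack([cv2.resize(t[290:350,270:350],None,fx=5,fy=5,interpolation=0),cv2.resize(t[60:120,200:280],None,fx=5,fy=5,interpolation=0)]))
for z in range(205,230,5):
    print(z,proj("side",[348,132.4,z]),proj("side",[809.6,262.4,z]))
```

```text
19.375 [555.35 233.4  191.47] [-0.13 -0.73  0.2 ]
205 [191.25 264.63] [333.64 157.92]
210 [190.98 261.96] [333.84 155.95]
215 [190.69 259.27] [334.04 153.97]
220 [190.41 256.56] [334.24 151.98]
225 [190.12 253.83] [334.44 149.98]
```

View pics/z11.png

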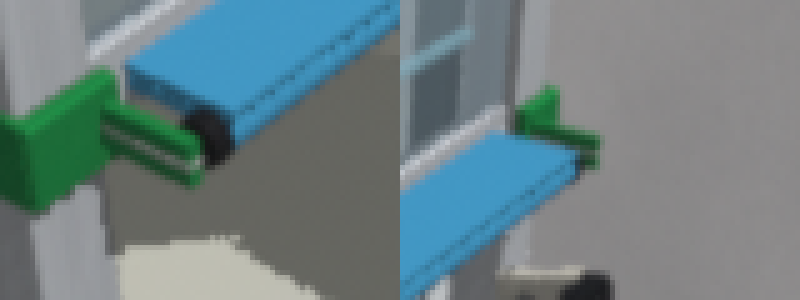

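View pics/z12.png

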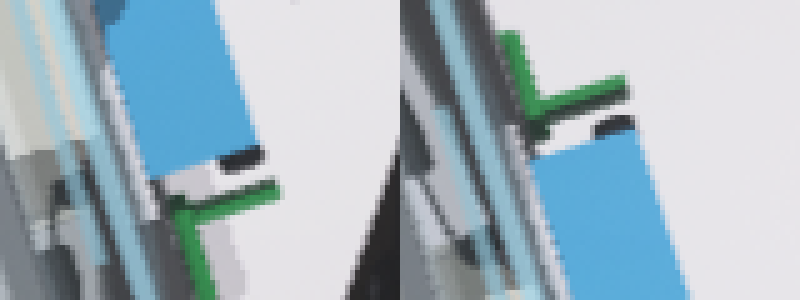

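View pics/wrist8.png

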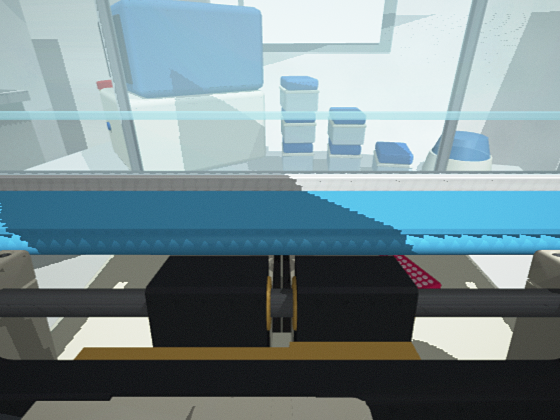

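Run:
```python
from h import *
print(tri((192,257.6),(318.4,322)),tri((336.4,152.6),(242.6,85)))
bot.line_to(pt(41,13,195.5),velocity=15)
s=bot.read_state();print(s["t"],s["tcp_pos"],s["contact_force"])
im=bot.camera("side")[:,:,::-1];t=bot.camera("top")[:,:,::-1];cv2.imwrite("pics/side9.png",im);cv2.imwrite("pics/top9.png",t)
cv2.imwrite("pics/z13.png",np.hstack([cv2.resize(im[230:290,150:230],None,fx=5,fy=5,interpolation=0),cv2.resize(im[120:180,300:380],None,fx=5,fy=5,interpolation=0)]))
```

```text
[347.41 131.38 219.13] [811.27 263.02 217.31]
19.975 [555.34 233.4  195.6 ] [ 1.45  1.25 -1.6 ]
```

View pics/z13.png

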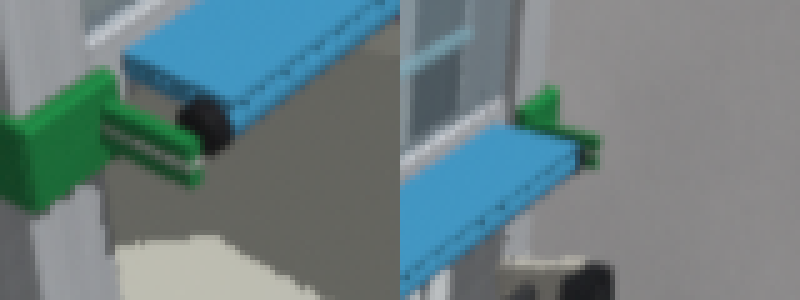

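Run:
```python
from h import *
bot.line_to(pt(41,13,183),velocity=20)
bot.line_to(pt(-90,13,183),velocity=80)
bot.line_to(pt(-90,13,280),velocity=120)
bot.pause(0.5)
s=bot.read_state();print(s["t"],s["tcp_pos"],s["contact_force"])
for n in("side","top"): cv2.imwrite(f"pics/{n}10.png",bot.camera(n)[:,:,::-1])
im=cv2.imread("pics/side10.png");t=cv2.imread("pics/top10.png")
cv2.imwrite("pics/z14.png",np.vstack([np.hstack([cv2.resize(im[230:290,150:230],None,fx=5,fy=5,interpolation=0),cv2.resize(im[120:180,300:380],None,fx=5,fy=5,interpolation=0)]),np.hstack([cv2.resize(t[290:350,270:350],None,fx=5,fy=5,interpolation=0),cv2.resize(t[60:120,200:280],None,fx=5,fy=5,interpolation=0)])]))
```

```text
24.0917 [591.45 107.44 279.86] [0.23 0.16 0.43]
```

View pics/z14.png

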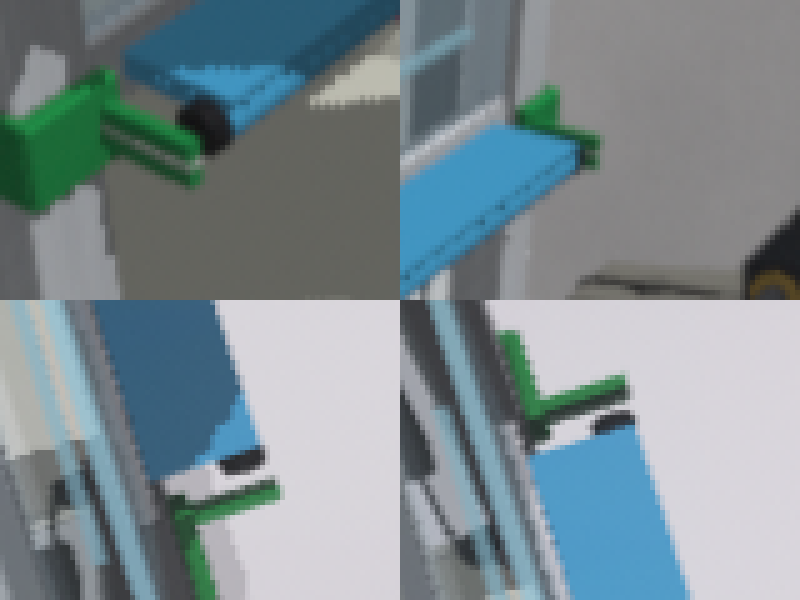

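View pics/side10.png

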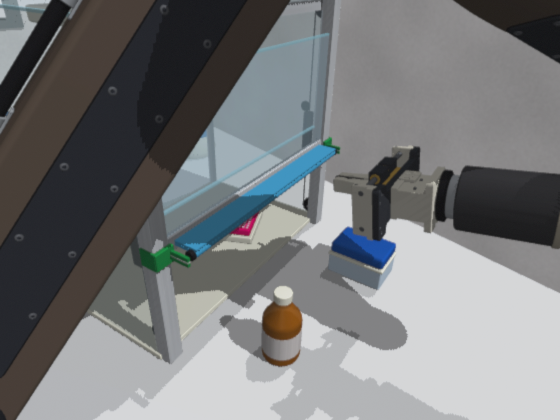

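View pics/top10.png

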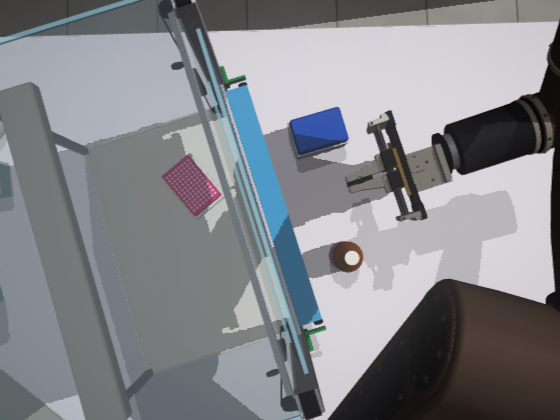

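Run:
```python
from h import *
print(tri((191,255.6),(318.4,322)),tri((336.6,151),(242.4,84.5)))
bot.close_job()
```

```text
[347.42 132.02 222.35] [811.02 262.98 221.39]
the job is handed in; nothing more can be done
```

I pushed the window up from beneath the blue bar with the shut fingertips. The whole push took about 7 s at 15–25 mm/s. I then lowered the hand off the bar, backed away and handed the job in at about 24 s.

- **Window height:** after the hand was off, the bar ends measured z ≈ 222.4 and 221.4 mm, against markers at 223.6 and 221.6 mm. That is about 1 mm under on average. A cruder reading along the near marker's white line put the bar about 2.5 mm high. Both are within the 10 mm limit, and the window did not sink when released.
- **Tip box, bottle and rack:** they looked to be in the same place in the before and after pictures. I compared them by eye only, without measuring. The gripper had an estimated 10 mm clearance on each side, between the box and the bottle.
- **Disagreement found:** the pictures from all three cameras showed the fingertips ending about 34 mm short of the reported TCP, so I placed the fingers by the pictures. First contact came near the TCP height this predicted.
- **Push force not confirmed:** the wrist force stayed within its noise of about ±2 N during the push, below the 3–6 N I expected. I therefore judged contact from the bar rising with the fingers, and did not measure the force between the fingers and the bar.

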